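# Hold a re-bonded lock cylinder under the spring press

## Robot

A 6-joint arm with a two-finger parallel gripper is mounted at the origin on a cart in front of the work surface, level with it; the furniture and walls round the work are solid. World frame = base frame: x ahead of the robot, y to its left, z up, the work surface at z = 0. Lengths are in m, angles in rad, forces in N, time in s.
With the tool pointing down it reaches from about 0.35 to 0.975 m from the base axis. Payload 4.9 kg.
Tool frame: the origin (TCP) lies at the very end of the fingers, on their centre line; the grasp point (between the pads) lies 19 mm behind it; z points along the fingers, y is the line along which they close (so a half turn about z gives the same grasp; the last joint's range is limited). The gripper opens to 85 mm and grips with 20 to 120 N. Pads are 22 mm wide; open, the fingers measure 114 mm over their backs; the gripper's body (76 mm by 85 mm) begins 54 mm behind the grasp point. The pads swing forward as they close: fully open they stand 13 mm farther back than shut.
Start: joints at [1.158, 0.053, 1.613, -0, 1.476, -0.119], TCP at [0.181, 0.598, 0.231] pointing down, gripper open.
Joint ranges: [-3.01, 3.01], [-1.01, 2.22], [0.06, 2.58], [-1.02, 4.17], [0.09, 2.62], [-3.14, 3.14]. Speed limits (rad/s): [2.57, 2.57, 3.14, 3.14, 3.14, 3.14].

## Interface

Orientations are given as a rotation vector (axis times angle).
In Python, from station import ctrl, imaging gives the robot as it stands.
- The arm moves only by the tool play_rows, never from a script. Its argument "series" is a list of rows, each a list of 3 entries, a list of its own where there are three numbers: the opening, from 0 (shut) to 1 (fully open), then the shift along the tool's x, y, z each as a share of 0.05 m, from -1 to 1, then the turn, a rotation vector about the tool's x, y, z each as a share of 8 degrees, from -1 to 1. In form: [[grip, [dx, dy, dz], [ax, ay, az]], ...]. A call has 1 to 8 rows; each row shifts and turns the commanded pose from where the row before left it, along the tool's axes as they then stand; what a row does not reach is not made up. A row lasts 1/8 s, in which the tool goes at most 62.5 mm and 10.7 degrees, less where a joint would pass 70% of its speed; a pose out of reach is approached as far as the arm can. A call with a number of a shift or a turn outside -1 to 1 is refused whole. A call with a gripper value outside its range is refused whole. The fingers move at their own pace and stop on an object; "force" is the grip in N (left out, the last holds). Time passes only in rows, so rows that do not move let the fingers close. It gives the time, the measured TCP pose, the force, the opening and the grip force at its end, in the units of the state.
- ctrl.get_obs(): the state, without advancing time (a new reading comes with each control period).
- imaging.get_image(name): name is "scene" or "top" or "wrist"; returns a dict with "color" (400x640x3 uint8, blue, green, red), "fx", "fy", "cx", "cy" (pixels), "D" ([k1, k2, p1, p2, k3] as OpenCV has them; the pictures are not rectified), "extrinsics" (4x4, takes a point from world to camera coordinates); the wrist camera has in their place "hand_eye" (4x4, takes a point from camera to tool coordinates, whose origin is the TCP and whose axes are the flange's). Camera axes: x right, y down, z forward; pixel columns grow to the right and rows downward; lengths in m; the calibration is good to about 2 mm. A picture is of the moment at which its call begins: read the wrist's pose just before it. There is no depth.
- ctrl.finish_job(): hands the job in; it is judged then, once.
The state is a dict: "t": time; "q": joint angles; "dq": joint speeds; "effort": joint torques, N m; "tool_pos": TCP position; "tool_rot": TCP orientation; "contact_force": force on the tool from outside, world axes, zero at the start; "wrist_torque": the same for the moment, N m; "opening": finger opening in m; "grip_force": force on a finger pad.
Only numpy, scipy, OpenCV 4.12 (cv2) and the standard library are available. Lean on these libraries where they do the work, as an engineer would, in place of code of your own. Each camera call takes 0.05 s, during which the arm holds its last target. There are 200 camera calls.

## Task

The brass lock cylinder's end plug has just been glued back in and must set under steady pressure. Take the round brass cylinder that stands to the right of the small lever press and stand it upright in the pocket of the press, right down on the pocket floor, and let go of it; then bring the press arm over by its black handle and down until the arm is level, which squeezes the sprung foot on the cylinder by about 6 mm, a little under half of its travel; never bottom it out. The press has no catch and springs open if released, so finish while still holding the handle there, and leave the other things on the desk where they are.

Things in the scene. Friction and masses are not known exactly. Their poses are not given: they have to be found in the camera images.
- brass_cylinder: the round brass lock cylinder, standing on end on the desk to the right of the press (a like one far off at the left end of the desk is not part of the job): a plain rod 29 mm in diameter and 70 mm tall, 0.16 kg, a few small pin holes down its side. Origin at the centre of its underside, z up. Grasp it across its diameter, fingertips more than 15 mm above its underside so that they clear the nest's rim
- press: grey lever press fixed to the desk. Origin at desk height on the nest's axis; x points away from the robot (turned up to 0.25 rad), y along the arm when it is down. Base plate x -50 to 50, y -145 to 55 mm, 12 mm thick. Ribbed hinge post at y -127 to -69 mm, 48 mm wide, 123 mm tall. The open arm stands over the post, leaning 10 degrees past vertical away from the nest, so the space above the nest is free
- foot_tip (a point): centre of the underside of the foot, a rubber-faced spindle 23 mm in diameter under the arm, 110 mm from the hinge line (the handle is 202 mm from it). With the arm open it is above the post, well clear of the nest
- nest (a point): centre of the pocket floor, 36 mm above the desk. The nest is a round aluminium pedestal, 52 mm in diameter, 48 mm tall; the pocket in its top is 33 mm wide and 12 mm deep, with a countersunk mouth 42 mm wide that leads the cylinder in (2 mm of play all round)
- hinge (a point): centre of the lever's hinge pin: 106 mm above the desk, at y -110 mm in the press frame; the pin runs along the press's x
- handle (a point): middle of the black handle, a bar 18 mm thick and 98 mm long on the robot's side of the arm, along press x (14 to 112 mm from the arm's middle plane; this point is at 62 mm). It turns freely on its shaft: grip it from above, fingers closing square to it, and carry it round, or push it. Arc of 202 mm radius about the hinge line, from press y -174, z 298 mm (open) to y +90, z 136 mm (level)
- lever (a joint): angle of the press arm, rad: 0 fully open (where its spring and weight hold it, as at the start), growing as the arm is swung over and down; 1.745 with the arm level; stop at 1.835. Bringing the arm over takes 2 to 4 N at the handle; level and with the cylinder in the nest, the springs push the handle up with about 10 N
- foot (a joint): how far the sprung foot is pushed up into the arm, m: 0 free, 0.006 as wanted, 0.014 bottomed out; 1.5 N/mm. With the cylinder in the nest the foot meets its top (106 mm above the desk) at lever 1.69 and then takes up 1.1 mm per 0.01 rad (per 2 mm at the handle): 6 mm with the arm level. 3.5 to 9 mm is a good squeeze
- oil_bottle: small yellowish oil bottle standing upright, body 35 mm in diameter, 114 mm tall with its red needle spout; origin at the centre of its underside. Bystander that may stand near the cylinder; not needed
- spare_eyepiece_1: black microscope eyepiece standing on end, 36 mm in diameter, 41 mm tall; origin at the centre of its underside. Bystander that may stand near the cylinder; not needed
- euro_cylinder_a: brass euro-profile door lock cylinder lying on its side, 37x64x17 mm; origin under its middle. Bystander (not the round cylinder of the job)
- euro_cylinder_b: silver euro-profile door lock cylinder lying on its side, 37x72x17 mm; origin under its middle. Bystander
- padlock: brass padlock lying flat, 67x40x15 mm; origin under its middle. Bystander
- tweezers: orange tweezers lying flat, 44x155x9 mm; origin under the middle. Bystander
- loupe: folding loupe, 26x34x16 mm; origin under its middle. Bystander
Mind the look-alikes: they are no part of the job. Leave any turquoise look-alike of the brass_cylinder alone.

How it is judged:
On the way:
1. the brass cylinder stands upright on the floor of the press's pocket and has been let go, the press arm not yet down (horizontal distance between brass_cylinder and nest below 0.005 m and z of brass_cylinder in the frame of nest between -0.004 and 0.003 m and angle between brass_cylinder's own z axis and vertical below 0.07 rad and contact force between each of the fingers, the arm and brass_cylinder below 0.3 N and value of joint lever below 1.5 rad), for 0.2 s.
At the end, for the whole second after the job is handed in: The cylinder stands upright (within 4 degrees) on the pocket floor (within 3 mm), within 5 mm of the nest's axis, not touched by the robot; the robot still holds the press arm at rest within about 0.03 rad of level (lever 1.715 to 1.78) with the foot squeezed 3.5 to 9 mm on the cylinder (horizontal distance between brass_cylinder and nest below 0.005 m and z of brass_cylinder in the frame of nest between -0.004 and 0.003 m and angle between brass_cylinder's own z axis and vertical below 0.07 rad and contact force between each of the fingers, the arm and brass_cylinder below 0.3 N and value of joint lever between 1.715 and 1.78 rad and value of joint foot between 0.0035 and 0.009 m and velocity of joint lever between -0.05 and 0.05 rad/s and contact force between any of the fingers, the arm and anything else above 1 N); the arm keeps its last pose, push and grip.
It fails at once if the sprung foot is bottomed out (squeezed more than 12.5 mm) (value of joint foot above 0.0125 m).
It fails at once if another thing on the desk is pushed more than 30 mm from its place (distance of any of oil_bottle, spare_eyepiece_1, euro_cylinder_a, euro_cylinder_b, padlock, tweezers, loupe from where it was at the start of the episode above 0.03 m).
It also fails if it takes over 59 s, if anything falls off the work surface, if the arm or the gripper's body presses on something with over 40 N, if the wrist force passes 120 N, or if a joint passes its speed limit or range.

## Working session

There is one attempt and no reset: what is moved stays moved. The work goes in short steps, Python scripts to look and compute and a tool call to move; the robot and the scene stay as the last step left them, time stands still between calls to the robot, and variables do not carry over. Pictures are saved under pics/ and viewed, at most 10 in all, crops included, and the job is handed in when it is done.

Besides the shell and the picture viewer there is one more tool, called after "Request:" as name(argument=value, ...) on one line, values as JSON. play_rows: Moves the arm, as the interface text tells. Shift numbers are shares of 0.05 m and turn numbers shares of 8 degrees, none past 1 either way. Its arguments: {"type":"object","properties":{"series":{"type":"array"},"force":{"type":"number"}},"required":["series"]}

```bash
ls; mkdir -p pics; cat > h.py <<'E'
import numpy as np, cv2
from station import ctrl, imaging
from scipy.spatial.transform import Rotation as R
def snap(n,f):
    o=ctrl.get_obs(); im=imaging.get_image(n); cv2.imwrite('pics/'+f,im['color']); return o,im
def K(im): return np.array([[im['fx'],0,im['cx']],[0,im['fy'],im['cy']],[0,0,1.]])
def c2w(im,o):
    if 'extrinsics' in im: return np.linalg.inv(im['extrinsics'])
    T=np.eye(4);T[:3,:3]=R.from_rotvec(o['tool_rot']).as_matrix();T[:3,3]=o['tool_pos'];return T@im['hand_eye']
def ray(im,o,uv):
    p=cv2.undistortPoints(np.array([[uv]],float),K(im),np.array(im['D'],float))[0,0]
    T=c2w(im,o);return T[:3,3],T[:3,:3]@np.array([p[0],p[1],1])
def onz(im,o,uv,z):
    c,d=ray(im,o,uv);return c+d*(z-c[2])/d[2]
def proj(im,o,P):
    T=np.linalg.inv(c2w(im,o));r=cv2.Rodrigues(T[:3,:3])[0]
    return cv2.projectPoints(np.array(P,float).reshape(-1,1,3),r,T[:3,3],K(im),np.array(im['D'],float))[0][:,0]
E
python3 - <<'E'
from h import *
import pickle
for n in('scene','top'):
    o,im=snap(n,n+'0.png');pickle.dump((o,im),open(n+'0.pkl','wb'));print(n,c2w(im,o).round(3).tolist(),im['fx'])
print(o)
E
```

```text
pics
scene [[0.756, -0.302, 0.58, -0.094], [-0.654, -0.324, 0.684, -0.71], [-0.019, -0.897, -0.442, 0.646], [0.0, 0.0, 0.0, 1.0]] 447.3739743419105
top [[-0.005, -0.988, 0.153, 0.393], [-1.0, 0.004, -0.006, 0.042], [0.005, -0.153, -0.988, 1.089], [0.0, 0.0, 0.0, 1.0]] 385.496828345689
{'t': 0.05, 'q': array([ 1.15800774e+00,  5.33318547e-02,  1.61428575e+00,  1.20818012e-05,
        1.47601250e+00, -1.19014615e-01]), 'dq': array([-0.00013252, -0.00061413,  0.00028332,  0.00056165,  0.00184212,
       -0.00055575]), 'effort': array([-2.49417853e-04, -3.95186520e+01, -3.71660793e+01, -2.33303426e-04,
        4.12719848e-03,  1.08463834e-05]), 'tool_pos': array([0.18073275, 0.59764797, 0.23008345]), 'tool_rot': array([-4.59722985e-01, -3.10721950e+00,  3.08244376e-03]), 'contact_force': array([ 0.21355697, -0.10411042, -0.7602158 ]), 'wrist_torque': array([0.0009628 , 0.04104393, 0.02270728]), 'grip_force': 0.0, 'opening': 0.08516627270394349}
```

View pics/scene0.png

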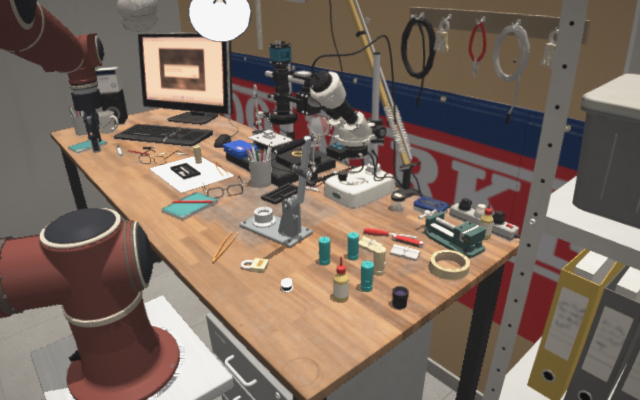

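View pics/top0.png

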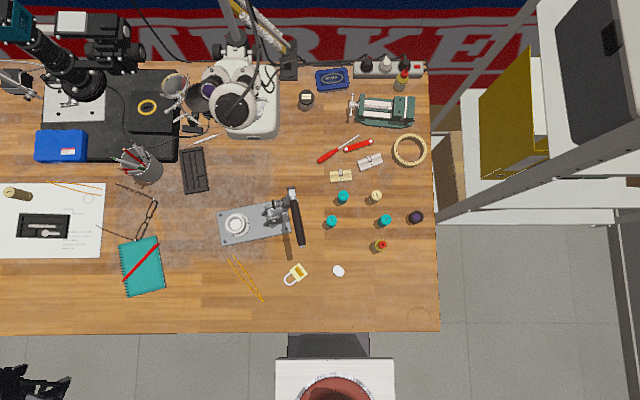

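The top view shows the press nest at about (237,223), its handle at about (299,225) and the brass cylinder at about (377,195). Turquoise look-alikes stand at (343,196), (331,221) and (385,219), the oil bottle at (381,244) and the eyepiece at (416,217). I'll enlarge this area.

```bash
python3 - <<'E'
from h import *
import pickle
o,im=pickle.load(open('top0.pkl','rb'));c=im['color'][160:280,210:440]
cv2.imwrite('pics/topc.png',cv2.resize(c,None,fx=3.4,fy=3.4,interpolation=cv2.INTER_CUBIC))
for n,uv,z in[('nest',(237,222.5),.048),('cyl',(376.5,194.5),.07),('t1',(343,195),.07),('t2',(331,220),.07),('t3',(385,218),.07),('oil',(382,243),.1),('eye',(416,216),.041),('base tl',(218,211),.012),('handle',(299,225),.298)]:
    print(n,onz(im,o,uv,z).round(3))
E
```

```text
nest [0.515 0.26  0.048]
cyl [ 0.587 -0.117  0.07 ]
t1 [ 0.586 -0.027  0.07 ]
t2 [0.518 0.006 0.07 ]
t3 [ 0.523 -0.138  0.07 ]
oil [ 0.455 -0.123  0.1  ]
eye [ 0.532 -0.228  0.041]
base tl [0.552 0.322 0.012]
handle [0.48  0.08  0.298]
```

View pics/topc.png

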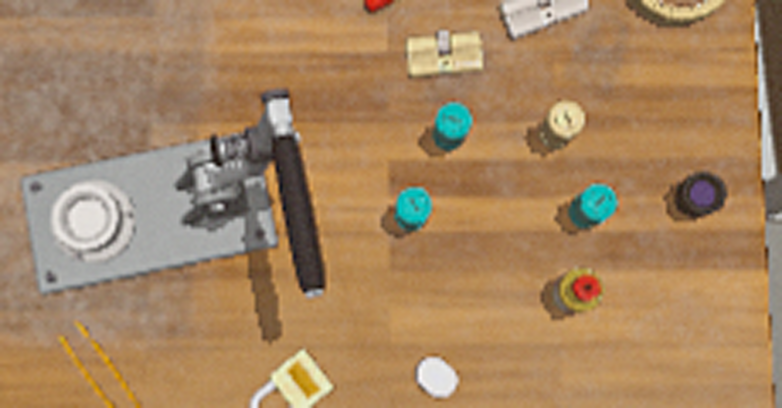

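The cylinder's top face is at crop (566,120), and the nest rim is centred near (90,218). The base plate corners are at (25,180), (42,292) and (275,243).

```bash
cat >> h.py <<'E'
def plan(wps,n0=None):
    """wps: list of (pos,yaw_deg of tool y,nrows); prints rounded rows"""
    o=ctrl.get_obs();p=o['tool_pos'].copy();M=R.from_rotvec(o['tool_rot']).as_matrix()
    for P,yaw,n in wps:
        P=np.array(P,float)
        y=np.radians(yaw);ty=np.array([np.cos(y),np.sin(y),0]);tz=np.array([0,0,-1.]);G=np.c_[np.cross(ty,tz),ty,tz]
        out=[]
        for k in range(n,0,-1):
            d=(M.T@(P-p)/k/.05).round(2);w=(R.from_matrix(M.T@G).as_rotvec()/k/np.radians(8)).round(2)
            out.append([d.tolist(),w.tolist()]);p=p+M@d*.05;M=M@R.from_rotvec(w*np.radians(8)).as_matrix()
        m=max(abs(np.array(out)).max(),0)
        print('->',P,yaw,'max',m);[print(r) for r in out]
def st():
    o=ctrl.get_obs();M=R.from_rotvec(o['tool_rot']).as_matrix()
    print('t',round(o['t'],2),'p',o['tool_pos'].round(4),'yaw',np.degrees(np.arctan2(M[1,1],M[0,1])).round(1),'tilt',np.degrees(np.arccos(-M[2,2])).round(2),'F',o['contact_force'].round(1),'op',round(o['opening'],4),'g',round(o['grip_force'],1),'q',o['q'].round(2))
E
python3 - <<'E'
from h import *
import pickle
o,im=pickle.load(open('top0.pkl','rb'))
f=lambda a,z:onz(im,o,(210+(a[0]+.5)/3.4-.5,160+(a[1]+.5)/3.4-.5),z)
TL,BL,BR=[f(a,.012)[:2] for a in((25,180),(42,292),(275,243))]
print(TL,BL,BR,np.linalg.norm(TL-BL),np.linalg.norm(BL-BR))
v=BL-BR;yaw=np.arctan2(-v[0],v[1]);u=TL-BL;print('yaw',yaw,np.arctan2(u[1],u[0]))
ex=np.array([np.cos(yaw),np.sin(yaw)]);ey=np.array([-ex[1],ex[0]])
print('org from base',(TL+BR)/2+45*.001*ey,'rim',f((90,218),.048))
print('cyl',f((566,120),.07))
hs=[f(a,.298)[:2] for a in((284,138),(314,288))];h=hs[0]-hs[1];print('handle',np.mean(hs,0),np.linalg.norm(h),np.arctan2(h[1],h[0]))
plan([((.25,.45,.45),40,6),((.55,-.08,.40),-35,12)])
E
```

```text
[0.54767833 0.32429054] [0.45525371 0.30712043] [0.49439169 0.11737862] 0.09400597404703946 0.19373625605709296
yaw 0.20341674183718705 0.18368024042855227
org from base [0.51194425 0.26490677] rim [0.51170335 0.26224561 0.048     ]
cyl [ 0.58546548 -0.11611449  0.07      ]
handle [0.48608212 0.08313259] 0.09352749300721361 0.19966712813658313
-> [0.25 0.45 0.45] 40 max 0.74
[[-0.36, -0.41, -0.73], [-0.0, 0.0, 0.69]]
[[-0.4, -0.37, -0.73], [-0.0, 0.0, 0.69]]
[[-0.44, -0.33, -0.73], [-0.0, 0.0, 0.69]]
[[-0.46, -0.28, -0.73], [-0.0, 0.0, 0.69]]
[[-0.49, -0.24, -0.74], [-0.01, 0.0, 0.69]]
[[-0.51, -0.19, -0.73], [-0.0, 0.0, 0.7]]
-> [ 0.55 -0.08  0.4 ] -35 max 1.01
[[-1.0, -0.18, 0.08], [0.0, 0.0, 0.78]]
[[-1.01, -0.07, 0.08], [0.0, 0.0, 0.78]]
[[-1.01, 0.04, 0.08], [0.0, 0.0, 0.78]]
[[-1.01, 0.14, 0.09], [0.0, 0.0, 0.78]]
[[-0.98, 0.25, 0.08], [0.0, 0.0, 0.78]]
[[-0.95, 0.36, 0.09], [0.0, 0.0, 0.78]]
[[-0.9, 0.46, 0.08], [0.0, 0.0, 0.78]]
[[-0.85, 0.56, 0.09], [0.0, 0.0, 0.78]]
[[-0.79, 0.64, 0.08], [0.0, 0.0, 0.78]]
[[-0.71, 0.73, 0.09], [0.0, 0.0, 0.78]]
[[-0.62, 0.8, 0.08], [0.0, 0.0, 0.79]]
[[-0.54, 0.86, 0.09], [0.0, 0.0, 0.78]]
```

Request:
play_rows(series=[[1,[-0.36,-0.41,-0.73],[0,0,0.69]],[1,[-0.4,-0.37,-0.73],[0,0,0.69]],[1,[-0.44,-0.33,-0.73],[0,0,0.69]],[1,[-0.46,-0.28,-0.73],[0,0,0.69]],[1,[-0.49,-0.24,-0.73],[0,0,0.69]],[1,[-0.51,-0.19,-0.73],[0,0,0.7]],[0.7,[-1,-0.18,0.08],[0,0,0.78]],[0.7,[-1,-0.07,0.08],[0,0,0.78]]])

```text
t: 1.1
tool_pos: [0.3006, 0.3613, 0.4425]
tool_rot: [1.633, 2.683, 0.001]
contact_force: [-0.1, 0.2, -0.4]
opening: 0.0596
grip_force: 0.0
```

Request:
play_rows(series=[[0.7,[-1,0.04,0.08],[0,0,0.78]],[0.7,[-1,0.14,0.08],[0,0,0.78]],[0.7,[-1,0.25,0.08],[0,0,0.78]],[0.7,[-0.95,0.36,0.08],[0,0,0.78]],[0.7,[-0.9,0.46,0.08],[0,0,0.78]],[0.7,[-0.85,0.56,0.08],[0,0,0.78]],[0.7,[-0.79,0.64,0.08],[0,0,0.78]],[0.7,[-0.71,0.73,0.08],[0,0,0.78]]])

```text
t: 2.1
tool_pos: [0.5001, 0.0072, 0.4097]
tool_rot: [-2.614, -1.742, 0.0]
contact_force: [0.1, -0.5, -0.0]
opening: 0.0599
grip_force: 0.0
```

```bash
python3 - <<'E'
from h import *
st()
plan([((.56,-.10,.26),-45,5)])
E
```

```text
t 2.1 p [0.5001 0.0072 0.4097] yaw -22.7 tilt 0.03 F [ 0.1 -0.5 -0. ] op 0.0599 g 0.0 q [-0.13 -0.29  1.63  0.    1.8   0.26]
-> [ 0.56 -0.1   0.26] -45 max 0.6
[[-0.3, 0.39, 0.6], [-0.0, 0.0, 0.56]]
[[-0.27, 0.41, 0.6], [-0.0, 0.0, 0.56]]
[[-0.24, 0.43, 0.6], [-0.0, 0.0, 0.56]]
[[-0.21, 0.44, 0.6], [-0.0, 0.0, 0.56]]
[[-0.17, 0.46, 0.59], [-0.0, 0.0, 0.55]]
```

Request:
play_rows(series=[[0.7,[-0.3,0.39,0.6],[0,0,0.56]],[0.7,[-0.27,0.41,0.6],[0,0,0.56]],[0.7,[-0.24,0.43,0.6],[0,0,0.56]],[0.7,[-0.21,0.44,0.6],[0,0,0.56]],[0.7,[-0.17,0.46,0.6],[0,0,0.56]],[0.7,[0,0,0],[0,0,0]]])

```text
t: 2.85
tool_pos: [0.5583, -0.0985, 0.2561]
tool_rot: [-2.897, -1.203, 0.009]
contact_force: [0.4, -0.4, -0.1]
opening: 0.0602
grip_force: 0.0
```

```bash
python3 - <<'E'
from h import *
import pickle
st();o,im=snap('wrist','w1.png');pickle.dump((o,im),open('w1.pkl','wb'))
print(proj(im,o,[[.5855,-.116,.07],[.5855,-.116,0]]))
E
```

```text
t 2.85 p [ 0.5583 -0.0985  0.2561] yaw -44.9 tilt 0.43 F [ 0.4 -0.4 -0.1] op 0.0602 g 0.0 q [-0.31 -0.09  1.72 -0.    1.53  0.48]
[[344.61071538 166.38250792]
 [340.0956386  154.00919233]]
```

View pics/w1.png

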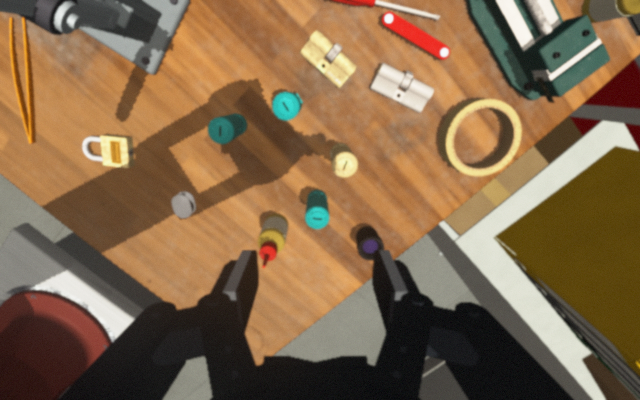

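The brass cylinder's top face is at (346,164), against (344.6,166.4) projected, so the two agree to a few millimetres.

```bash
python3 - <<'E'
from h import *
import pickle
o,im=pickle.load(open('w1.pkl','rb'))
b=im['color'].astype(int);hsv=cv2.cvtColor(im['color'],cv2.COLOR_BGR2HSV);s=hsv[145:185,325:365]
m=((s[...,2]>190)&(s[...,1]<140)).astype(np.uint8);n,l,stt,c=cv2.connectedComponentsWithStats(m);k=1+stt[1:,4].argmax();print(stt[k],c[k]+[325,145])
uv=c[k]+[325,145];print(onz(im,o,uv,.07),onz(im,o,(346,163.5),.07))
plan([((.588,-.116,.13),-45,4),((.588,-.116,.033),-45,4)])
E
```

```text
[ 10   7  23  28 503] [345.75149105 164.95029821]
[ 0.58749644 -0.11570685  0.07      ] [ 0.58880441 -0.11470863  0.07      ]
-> [ 0.588 -0.116  0.13 ] -45 max 0.65
[[0.04, 0.17, 0.64], [-0.01, 0.0, 0.01]]
[[0.04, 0.17, 0.64], [-0.01, 0.0, 0.0]]
[[0.04, 0.16, 0.64], [-0.0, 0.01, 0.01]]
[[0.04, 0.17, 0.65], [-0.01, 0.0, 0.0]]
-> [ 0.588 -0.116  0.033] -45 max 0.49
[[-0.0, -0.0, 0.48], [0.0, 0.0, 0.0]]
[[-0.0, -0.0, 0.49], [0.0, 0.0, 0.0]]
[[-0.0, -0.0, 0.48], [0.0, 0.0, 0.0]]
[[-0.0, -0.0, 0.49], [0.0, 0.0, 0.0]]
```

Request:
play_rows(series=[[0.7,[0.04,0.17,0.64],[0,0,0]],[0.7,[0.04,0.17,0.64],[0,0,0]],[0.7,[0.04,0.17,0.64],[0,0,0]],[0.7,[0.04,0.17,0.64],[0,0,0]],[0.7,[0,0,0],[0,0,0]]])

```text
t: 3.52
tool_pos: [0.5886, -0.1153, 0.131]
tool_rot: [-2.897, -1.207, 0.004]
contact_force: [0.1, -0.1, -0.1]
opening: 0.0595
grip_force: 0.0
```

```bash
python3 - <<'E'
from h import *
st()
plan([((.5875,-.1157,.033),-45,4)])
E
```

```text
t 3.52 p [ 0.5886 -0.1153  0.131 ] yaw -44.8 tilt 0.22 F [ 0.1 -0.1 -0.1] op 0.0595 g 0.0 q [-0.32  0.08  1.76  0.    1.31  0.46]
-> [ 0.5875 -0.1157  0.033 ] -45 max 0.49
[[-0.0, -0.0, 0.49], [-0.01, 0.0, 0.01]]
[[-0.01, -0.0, 0.49], [-0.01, 0.0, 0.01]]
[[-0.0, -0.0, 0.49], [-0.0, 0.01, 0.0]]
[[-0.01, -0.01, 0.49], [-0.01, 0.0, 0.01]]
```

Request:
play_rows(series=[[0.7,[0,0,0.49],[0,0,0]],[0.7,[0,0,0.49],[0,0,0]],[0.7,[0,0,0.49],[0,0,0]],[0.7,[0,0,0.49],[0,0,0]],[0.7,[0,0,0],[0,0,0]],[0.3,[0,0,0],[0,0,0]],[0.2,[0,0,0],[0,0,0]],[0.2,[0,0,0],[0,0,0]]], force=40)

```text
t: 4.53
tool_pos: [0.5911, -0.1165, 0.0369]
tool_rot: [2.899, 1.206, 0.004]
contact_force: [-2.0, 1.8, 6.9]
opening: 0.0284
grip_force: 38.9
```

Request:
play_rows(series=[[0.1,[0,0,0],[0,0,0]],[0.1,[0,0,0],[0,0,0]],[0.1,[0,0,0],[0,0,0]],[0.1,[0,0,0],[0,0,0]]])

```text
t: 5.03
tool_pos: [0.5911, -0.1165, 0.037]
tool_rot: [2.899, 1.206, 0.004]
contact_force: [-2.9, 1.6, 6.7]
opening: 0.0282
grip_force: 38.9
```

```bash
python3 - <<'E'
from h import *
st()
plan([((.587,-.116,.19),-45,4),((.513,.264,.19),11,8)])
E
```

```text
t 5.03 p [ 0.5911 -0.1165  0.037 ] yaw -44.8 tilt 0.17 F [-2.9  1.6  6.7] op 0.0282 g 38.9 q [-0.32  0.19  1.81  0.    1.14  0.46]
-> [ 0.587 -0.116  0.19 ] -45 max 0.77
[[-0.01, -0.01, -0.77], [0.0, -0.0, 0.01]]
[[-0.01, -0.02, -0.76], [0.01, -0.0, 0.0]]
[[-0.01, -0.02, -0.77], [0.0, -0.01, 0.01]]
[[-0.02, -0.01, -0.76], [0.01, -0.0, 0.0]]
-> [0.513 0.264 0.19 ] 11 max 0.97
[[0.54, -0.8, 0.0], [-0.0, -0.0, -0.87]]
[[0.63, -0.73, 0.0], [-0.0, -0.0, -0.88]]
[[0.72, -0.65, 0.0], [-0.0, -0.0, -0.87]]
[[0.79, -0.56, 0.0], [-0.0, -0.0, -0.88]]
[[0.86, -0.45, 0.0], [-0.0, -0.0, -0.87]]
[[0.9, -0.35, 0.0], [0.0, -0.0, -0.88]]
[[0.94, -0.23, 0.0], [0.0, -0.0, -0.87]]
[[0.97, -0.12, 0.0], [0.0, -0.0, -0.88]]
```

```bash
python3 - <<'E'
from h import *
plan([((.588,-.115,.22),-45,4),((.56,.0,.42),-28,4),((.513,.264,.42),11,6)])
E
```

```text
-> [ 0.588 -0.115  0.22 ] -45 max 0.92
[[-0.0, -0.01, -0.92], [0.0, -0.0, 0.01]]
[[-0.01, -0.02, -0.91], [0.01, -0.0, 0.0]]
[[-0.0, -0.01, -0.92], [0.0, -0.01, 0.01]]
[[-0.01, -0.02, -0.91], [0.01, -0.0, 0.0]]
-> [0.56 0.   0.42] -28 max 1.0
[[0.31, -0.51, -1.0], [-0.0, -0.0, -0.53]]
[[0.34, -0.48, -1.0], [-0.0, -0.0, -0.53]]
[[0.38, -0.45, -1.0], [-0.0, -0.0, -0.53]]
[[0.42, -0.43, -1.0], [-0.0, -0.0, -0.53]]
-> [0.513 0.264 0.42 ] 11 max 0.89
[[0.7, -0.55, 0.0], [-0.0, -0.0, -0.81]]
[[0.76, -0.47, 0.0], [-0.0, -0.0, -0.81]]
[[0.81, -0.38, 0.0], [-0.0, -0.0, -0.81]]
[[0.85, -0.29, 0.0], [0.0, -0.0, -0.82]]
[[0.87, -0.19, 0.0], [0.0, -0.0, -0.81]]
[[0.89, -0.08, 0.0], [0.0, -0.0, -0.82]]
```

Request:
play_rows(series=[[0.1,[0,0,-0.4],[0,0,0]],[0.1,[0,0,-0.9],[0,0,0]],[0.1,[0,0,-0.95],[0,0,0]],[0.1,[0,0,-0.95],[0,0,0]],[0.1,[0.31,-0.51,-1.0],[0,0,-0.53]],[0.1,[0.34,-0.48,-1.0],[0,0,-0.53]],[0.1,[0.38,-0.45,-1.0],[0,0,-0.53]],[0.1,[0.42,-0.43,-1.0],[0,0,-0.53]]])

```text
t: 6.02
tool_pos: [0.5605, -0.0001, 0.3972]
tool_rot: [2.688, 1.623, 0.002]
contact_force: [1.0, -0.6, -2.1]
opening: 0.028
grip_force: 39.6
```

```bash
python3 - <<'E'
from h import *
st()
plan([((.513,.264,.43),11,6)])
E
```

```text
t 6.03 p [ 5.605e-01 -1.000e-04  3.972e-01] yaw -27.7 tilt 0.09 F [ 1.  -0.6 -2.1] op 0.028 g 39.6 q [-0.13 -0.15  1.53 -0.    1.75  0.35]
-> [0.513 0.264 0.43 ] 11 max 0.89
[[0.71, -0.55, -0.11], [0.0, 0.0, -0.81]]
[[0.76, -0.47, -0.11], [0.0, 0.0, -0.81]]
[[0.81, -0.38, -0.11], [0.0, 0.0, -0.81]]
[[0.85, -0.28, -0.11], [0.0, 0.0, -0.8]]
[[0.87, -0.19, -0.11], [0.01, 0.0, -0.81]]
[[0.89, -0.08, -0.11], [0.0, 0.0, -0.8]]
```

Request:
play_rows(series=[[0.1,[0.71,-0.55,-0.45],[0,0,-0.81]],[0.1,[0.76,-0.47,-0.2],[0,0,-0.81]],[0.1,[0.81,-0.38,0],[0,0,-0.81]],[0.1,[0.85,-0.28,0],[0,0,-0.81]],[0.1,[0.87,-0.19,0],[0,0,-0.81]],[0.1,[0.89,-0.08,0],[0,0,-0.81]],[0.1,[0,0,0],[0,0,0]]])

```text
t: 6.9
tool_pos: [0.5135, 0.2653, 0.4276]
tool_rot: [1.993, 2.428, 0.001]
contact_force: [-0.1, -0.2, -2.1]
opening: 0.0276
grip_force: 39.6
```

```bash
python3 - <<'E'
from h import *
import pickle
st();o,im=snap('wrist','w2.png');pickle.dump((o,im),open('w2.pkl','wb'))
print(proj(im,o,[[.512,.263,.048],[.512,.263,.036]]))
plan([((.512,.263,.21),11.5,6)])
E
```

```text
t 6.9 p [0.5135 0.2653 0.4276] yaw 11.2 tilt 0.04 F [-0.1 -0.2 -2.1] op 0.0276 g 39.6 q [ 0.35 -0.1   1.44  0.    1.8   0.15]
[[313.51771854 145.61063419]
 [313.53901808 144.47964826]]
-> [0.512 0.263 0.21 ] 11.5 max 0.73
[[-0.0, -0.01, 0.73], [0.0, 0.0, -0.01]]
[[-0.0, -0.01, 0.72], [0.0, 0.0, -0.01]]
[[-0.0, -0.01, 0.73], [0.0, 0.0, -0.01]]
[[-0.0, -0.0, 0.72], [0.0, 0.0, -0.01]]
[[-0.0, -0.01, 0.73], [0.0, 0.0, -0.01]]
[[-0.01, -0.0, 0.72], [0.0, 0.0, -0.0]]
```

View pics/w2.png

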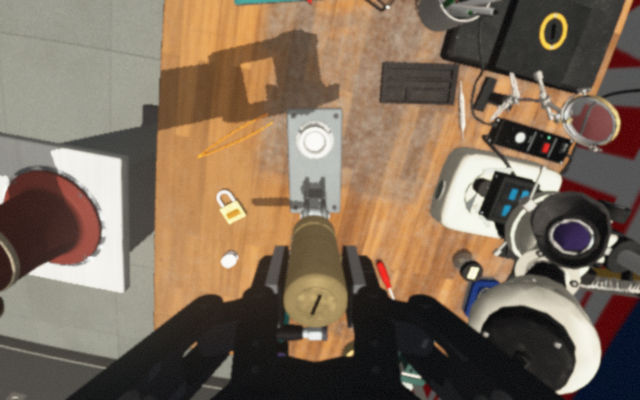

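The pocket appears at about (314,140), against (313.5,145.6) expected, so it is a few millimetres further toward +y. The cylinder is held straight. I'll go lower and measure again.

Request:
play_rows(series=[[0.1,[0,0,0.72],[0,0,0]],[0.1,[0,0,0.72],[0,0,0]],[0.1,[0,0,0.72],[0,0,0]],[0.1,[0,0,0.72],[0,0,0]],[0.1,[0,0,0.72],[0,0,0]],[0.1,[0,0,0.72],[0,0,0]],[0.1,[0,0,0],[0,0,0]]])

```text
t: 7.82
tool_pos: [0.5129, 0.2612, 0.2075]
tool_rot: [-1.999, -2.42, 0.01]
contact_force: [-0.1, -0.3, -1.1]
opening: 0.0282
grip_force: 39.7
```

```bash
python3 - <<'E'
from h import *
import pickle
st();o,im=snap('wrist','w3.png');pickle.dump((o,im),open('w3.pkl','wb'))
print(proj(im,o,[[.512,.263,.048],[.512,.263,.036]]))
a,b=pickle.load(open('w2.pkl','rb'))
for uv in((314,140),(314.5,141.5)):print(onz(b,a,uv,.048))
cv2.imwrite('pics/w3c.png',cv2.resize(im['color'][60:320,180:460],None,fx=2.3,fy=2.3,interpolation=cv2.INTER_CUBIC))
E
```

```text
t 7.83 p [0.5129 0.2612 0.2075] yaw 10.9 tilt 0.4 F [-0.1 -0.3 -1.1] op 0.0282 g 39.7 q [ 0.34 -0.04  1.75 -0.    1.44  0.15]
[[315.31106046 176.99162898]
 [315.36699502 174.00030156]]
[0.51095645 0.27256854 0.048     ]
[0.51228796 0.27022922 0.048     ]
```

View pics/w3c.png

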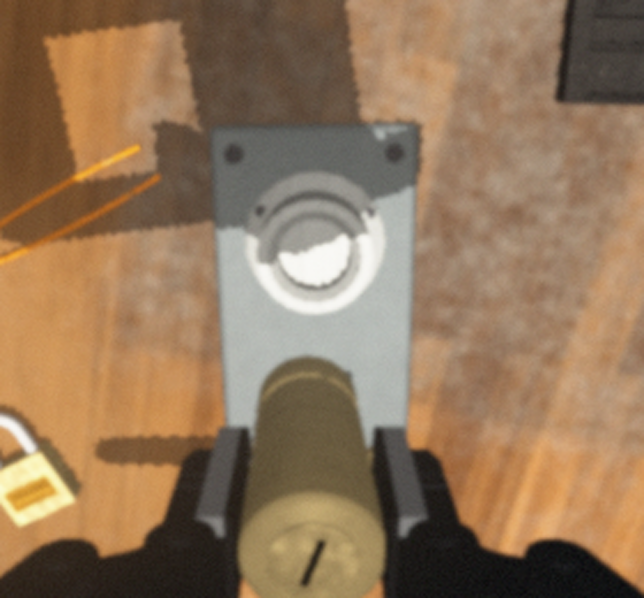

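The nest's top ring in the crop spans x 247–385 with its bottom at y 313. The held cylinder's lower end has its arc top at (308,357). I'll fit the lit ring edge and compare it with the cylinder's lower end in the same image.

```bash
python3 - <<'E'
from h import *
import pickle
from scipy.optimize import least_squares
o,im=pickle.load(open('w3.pkl','rb'))
g=cv2.GaussianBlur(cv2.cvtColor(im['color'],cv2.COLOR_BGR2GRAY),(3,3),0).astype(np.float32)
c0=np.array([316/2.3+180-.3,243/2.3+60-.3])
pts=[]
for a in np.radians(np.arange(0,181,6)):
    r=np.arange(24,37,.25);xy=c0[:,None]+np.outer([np.cos(a),np.sin(a)],r)
    v=cv2.remap(g,xy[0].astype(np.float32)[None],xy[1].astype(np.float32)[None],cv2.INTER_LINEAR)[0]
    d=np.gradient(v);k=d.argmin()
    if d[k]<-2: pts.append(onz(im,o,xy[:,k],.048)[:2])
pts=np.array(pts)
for fix in(0,1):
    f=lambda p:np.linalg.norm(pts-p[:2],axis=1)-(.026 if fix else p[2])
    s=least_squares(f,[.512,.265,.026],loss='soft_l1',f_scale=.0007);print(s.x.round(4),len(pts),np.abs(s.fun).max())
M=R.from_rotvec(o['tool_rot']).as_matrix();tx=M[:,0];ty=M[:,1]
z=o['tool_pos'][2]-.037
for cuv in((308,357),):
    q=onz(im,o,(cuv[0]/2.3+180-.3,cuv[1]/2.3+60-.3),z);c=q+tx*.0145
    print('cyl bottom centre',c,'rel tool',(c-o['tool_pos'])@tx,(c-o['tool_pos'])@ty,'tx',tx)
L=onz(im,o,(260/2.3+180,395/2.3+60),z);Rr=onz(im,o,(353/2.3+180,395/2.3+60),z);print(np.linalg.norm(L-Rr),((L+Rr)/2-o['tool_pos'])@ty)
print(K(im))
E
```

```text
[0.5113 0.2729 0.0298] 31 0.0015305667474719252
[0.5121 0.2684 0.026 ] 31 0.006099520961132202
cyl bottom centre [0.50717227 0.28561052 0.17045804] rel tool 0.02511799195672011 -0.0007446137139808985 tx [-0.18883749  0.98200721 -0.00149715]
0.026259566949199547 -0.0010048175955802642
[[304.65847518   0.         315.00004522]
 [  0.         304.65847518 197.70694953]
 [  0.           0.           1.        ]]
```

```bash
python3 - <<'E'
from h import *
import pickle
o,im=pickle.load(open('w3.pkl','rb'))
print(c2w(im,o).round(3), np.array(im['D']))
f=lambda x,y,z=.048:onz(im,o,(x/2.3+180-.3,y/2.3+60-.3),z)[:2]
l,r,b,t=f(247,245),f(385,245),f(316,313),f(316,172);print('ring',np.linalg.norm(l-r),(l+r)/2,b,t)
l,r,b=f(272,255,.036),f(358,255,.036),f(315,298,.036);print('floor',np.linalg.norm(l-r),(l+r)/2,b)
print('base',np.linalg.norm(f(213,127,.012)-f(421,125,.012)),(f(213,127,.012)+f(421,125,.012))/2)
g=cv2.cvtColor(im['color'],cv2.COLOR_BGR2GRAY)
print(g[155:202:1,317]);print(g[170,280:356])
E
```

```text
[[ 0.982  0.18   0.056  0.498]
 [ 0.188 -0.927 -0.324  0.345]
 [-0.006  0.329 -0.944  0.35 ]
 [ 0.     0.     0.     1.   ]] [-0.05263195  0.          0.          0.          0.        ]
ring 0.060825732460469864 [0.51162302 0.27444981] [0.51766966 0.24335764] [0.5055749  0.30571854]
floor 0.03958622930238972 [0.51262605 0.26694318] [0.51657753 0.24655594]
base 0.09742454006891632 [0.50281679 0.32224142]
[143 152 159 162 159 162 160 159 164 161 167 192 229 243 247 248 248 248
 248 248 248 248 248 248 248 247 247 242 227 175 143 170 192 198 202 209
 229 241 245 244 239 219 189 183 181 181 183]
[184 181 184 183 185 185 198 210 223 226 224 201 174 158 158 155 145 135
 132 133 153 194 227 234 234 229 220 202 197 205 225 234 235 238 243 247
 247 248 248 248 248 247 248 248 248 247 247 246 246 246 241 222 190 184
 195 201 217 236 244 247 246 243 239 234 230 227 210 192 186 183 185 183
 181 185 184 184]
```

The outer ring measures 61 mm, so it isn't simply the 52 mm rim. I'll view the nest larger, next to the scene view of it.

```bash
python3 - <<'E'
from h import *
a=cv2.imread('pics/w3.png')[125:205,270:365];b=cv2.imread('pics/scene0.png')[195:250,235:315]
a=cv2.resize(a,(475,400),interpolation=cv2.INTER_CUBIC);b=cv2.resize(b,(320,220),interpolation=cv2.INTER_CUBIC)
c=np.zeros((400,800,3),np.uint8);c[:,:475]=a;c[:220,478:798]=b
c=(255*(c/255.)**1.8).astype(np.uint8)
cv2.imwrite('pics/cmp.png',c)
E
```

```text
(no output)
```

View pics/cmp.png

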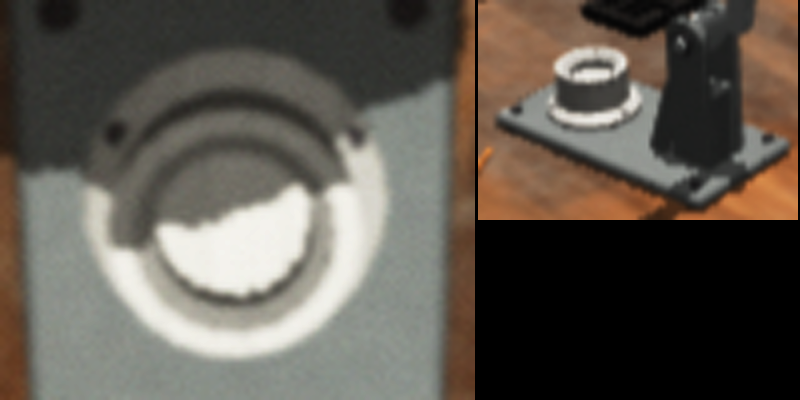

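The left panel shows that the outer ring (x 82–388) is a bolted flange. The pocket rim is the circle from y≈100 to 358 centred near (235,229), and the floor circle is centred near (235,224).

```bash
python3 - <<'E'
from h import *
import pickle
o,im=pickle.load(open('w3.pkl','rb'))
f=lambda x,y,z:onz(im,o,(x/5+270-.4,y/5+125-.4),z)
print('rim',f(235.5,229,.048),'rimbottom+26',f(235.5,358,.048)+[-.0052,.0255,0],'floor',f(235,224,.036),'flange?',f(235,200,.02),np.linalg.norm(f(108,225,.048)-f(365,225,.048)),np.linalg.norm(f(152,224,.036)-f(318,224,.036)))
p=o['tool_pos'];M=R.from_rotvec(o['tool_rot']).as_matrix()
print('cyl centre',p-.0035*M[:,0]-.0008*M[:,1])
E
```

```text
rim [0.51207843 0.27008854 0.048     ] rimbottom+26 [0.51215437 0.26833087 0.048     ] floor [0.51233329 0.26817521 0.036     ] flange? [0.51203639 0.26963067 0.02      ] 0.05229034865557081 0.035103185770006234
cyl centre [0.51276093 0.25759933 0.20749048]
```

```bash
python3 - <<'E'
from h import *
plan([((.5125,.2700,.10),11,5)])
E
```

```text
-> [0.5125 0.27   0.1   ] 11 max 0.45
[[0.03, -0.0, 0.44], [-0.0, 0.0, -0.0]]
[[0.03, -0.0, 0.44], [-0.0, 0.0, -0.0]]
[[0.04, -0.0, 0.44], [-0.0, 0.0, -0.0]]
[[0.03, -0.0, 0.44], [-0.01, 0.0, -0.01]]
[[0.04, -0.0, 0.45], [-0.0, 0.0, -0.0]]
```

Request:
play_rows(series=[[0.1,[0.04,0,0.44],[0,0,0]],[0.1,[0.04,0,0.44],[0,0,0]],[0.1,[0.04,0,0.44],[0,0,0]],[0.1,[0.03,0,0.44],[0,0,0]],[0.1,[0.03,0,0.44],[0,0,0]],[0.1,[0,0,0],[0,0,0]]])

```text
t: 8.62
tool_pos: [0.5133, 0.2717, 0.1015]
tool_rot: [1.999, 2.424, -0.0]
contact_force: [-0.1, -0.5, -1.5]
opening: 0.0277
grip_force: 39.7
```

```bash
python3 - <<'E'
from h import *
import pickle
st();o,im=snap('wrist','w4.png');c=cv2.resize(im['color'][120:330,220:420],(600,600),interpolation=cv2.INTER_CUBIC);cv2.imwrite('pics/w4c.png',c);pickle.dump((o,im),open('w4.pkl','wb'))
E
```

```text
t 8.62 p [0.5133 0.2717 0.1015] yaw 11.0 tilt 0.02 F [-0.1 -0.5 -1.5] op 0.0277 g 39.7 q [ 0.36  0.06  1.83 -0.    1.25  0.17]
```

View pics/w4c.png

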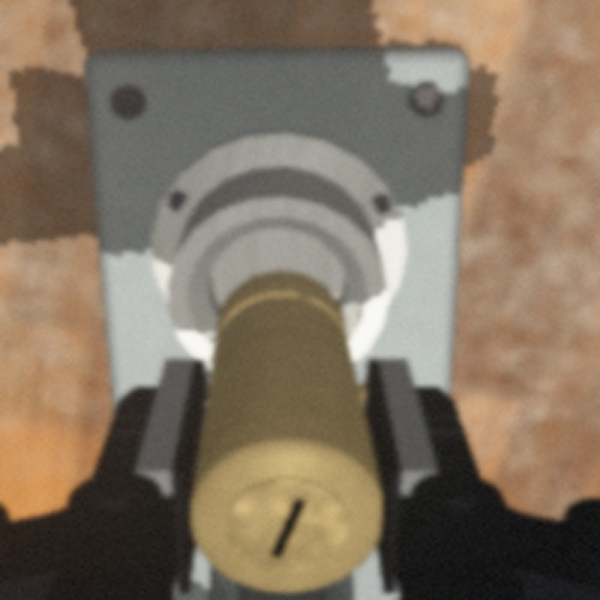

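The rim's far edge is at crop (278,197), with its sides at x 170–385. The cylinder's lower arc top is at (281,272).

```bash
python3 - <<'E'
from h import *
import pickle
o,im=pickle.load(open('w4.pkl','rb'));M=R.from_rotvec(o['tool_rot']).as_matrix();tx,ty=M[:,0],M[:,1]
f=lambda x,y,z:onz(im,o,((x+.5)/3+220-.5,(y+.5)/(600/210)+120-.5,),z)
rel=lambda q:(((q-o['tool_pos'])@tx).round(4),((q-o['tool_pos'])@ty).round(4))
print('rim',rel(f(278,197,.048)-.026*tx),'sides',np.linalg.norm(f(170,280,.048)-f(385,280,.048)),rel((f(170,280,.048)+f(385,280,.048))/2))
for z in(.0625,.0645,.0665):print('cyl',rel(f(281,272,z)-.0145*tx))
print('cyl side',rel((f(218,320,.0645)+f(342,320,.0645))/2))
for y,z in((.270,.078),(.2715,.078)):
  print(f(278,197,.048)-.026*tx)
E
```

```text
rim (np.float64(-0.003), np.float64(-0.0016)) sides 0.04998576415842011 (np.float64(0.0017), np.float64(-0.0018))
cyl (np.float64(-0.0047), np.float64(-0.0009))
cyl (np.float64(-0.0039), np.float64(-0.0009))
cyl (np.float64(-0.003), np.float64(-0.0009))
cyl side (np.float64(-0.0011), np.float64(-0.0012))
[0.51225268 0.2684079  0.04800571]
[0.51225268 0.2684079  0.04800571]
```

The cylinder and pocket line up to about 1 mm, so I'll lower it.

Request:
play_rows(series=[[0.1,[0.02,-0.01,0.12],[0,0,0]],[0.1,[0,0,0.12],[0,0,0]],[0.1,[0,0,0.12],[0,0,0]],[0.1,[0,0,0.1],[0,0,0]],[0.1,[0,0,0],[0,0,0]]])

```text
t: 9.3
tool_pos: [0.5118, 0.2727, 0.077]
tool_rot: [-1.998, -2.424, 0.002]
contact_force: [0.7, -0.2, -2.2]
opening: 0.0275
grip_force: 39.7
```

Request:
play_rows(series=[[0.1,[0,0,0.05],[0,0,0]],[0.1,[0,0,0],[0,0,0]]])

```text
t: 9.55
tool_pos: [0.5122, 0.2729, 0.0752]
tool_rot: [-1.998, -2.424, 0.0]
contact_force: [0.3, -0.8, -1.3]
opening: 0.0281
grip_force: 39.7
```

Request:
play_rows(series=[[0.1,[0,0,0.03],[0,0,0]],[0.1,[0,0,0],[0,0,0]]])

```text
t: 9.8
tool_pos: [0.5122, 0.2729, 0.0738]
tool_rot: [-1.998, -2.424, 0.0]
contact_force: [-0.3, 0.5, -0.9]
opening: 0.0278
grip_force: 39.7
```

Request:
play_rows(series=[[0.1,[0,0,0.03],[0,0,0]],[0.1,[0,0,0],[0,0,0]]])

```text
t: 10.05
tool_pos: [0.5125, 0.273, 0.073]
tool_rot: [1.998, 2.424, 0.0]
contact_force: [-1.8, -0.3, 3.5]
opening: 0.0281
grip_force: 40.1
```

Request:
play_rows(series=[[0.1,[0,0,0.02],[0,0,0]],[0.1,[0,0,0],[0,0,0]]])

```text
t: 10.3
tool_pos: [0.5125, 0.2731, 0.0729]
tool_rot: [1.998, 2.424, 0.0]
contact_force: [-3.9, -1.8, 8.2]
opening: 0.0281
grip_force: 40.8
```

Contact comes at TCP z 0.073, as predicted for the pocket floor. I'll release and rise.

Request:
play_rows(series=[[0.4,[0,0,0],[0,0,0]],[0.5,[0,0,0],[0,0,0]],[0.7,[0,0,0],[0,0,0]],[0.7,[0,0,0],[0,0,0]],[0.7,[0,0,-0.3],[0,0,0]],[0.7,[0,0,-0.5],[0,0,0]],[0.7,[0,0,-0.8],[0,0,0]],[0.7,[0,0,-1],[0,0,0]]])

```text
t: 11.3
tool_pos: [0.5117, 0.2727, 0.2026]
tool_rot: [-1.998, -2.424, 0.002]
contact_force: [0.8, 1.3, 0.5]
opening: 0.0596
grip_force: 0.0
```

```bash
python3 - <<'E'
from h import *
import pickle
st();o,im=snap('scene','s1.png')
o,im2=snap('top','t1.png')
o,im3=snap('wrist','w5.png')
a=cv2.resize(im['color'][165:255,225:325],(400,360),interpolation=cv2.INTER_CUBIC);b=cv2.resize(im3['color'][60:240,220:420],(400,360))
cv2.imwrite('pics/c5.png',np.hstack([a,b]))
plan([((.46,.20,.42),60,5),((.485,.082,.40),101.5,6)])
E
```

```text
t 11.3 p [0.5117 0.2727 0.2026] yaw 11.0 tilt 0.07 F [0.8 1.3 0.5] op 0.0596 g 0.0 q [ 0.36 -0.03  1.75 -0.    1.43  0.17]
-> [0.46 0.2  0.42] 60 max 1.23
[[-0.25, -0.26, -0.85], [0.01, 0.0, -1.22]]
[[-0.2, -0.3, -0.86], [0.01, 0.0, -1.23]]
[[-0.14, -0.33, -0.85], [0.01, 0.01, -1.22]]
[[-0.08, -0.36, -0.85], [0.02, 0.01, -1.23]]
[[-0.02, -0.37, -0.86], [0.02, 0.0, -1.22]]
-> [0.485 0.082 0.4  ] 101.5 max 0.87
[[-0.27, -0.3, 0.07], [-0.0, -0.0, -0.87]]
[[-0.23, -0.33, 0.07], [-0.0, -0.0, -0.86]]
[[-0.19, -0.35, 0.07], [-0.0, -0.0, -0.87]]
[[-0.15, -0.37, 0.06], [-0.0, -0.0, -0.86]]
[[-0.1, -0.39, 0.07], [-0.0, -0.0, -0.87]]
[[-0.05, -0.4, 0.06], [-0.0, -0.0, -0.86]]
```

View pics/c5.png

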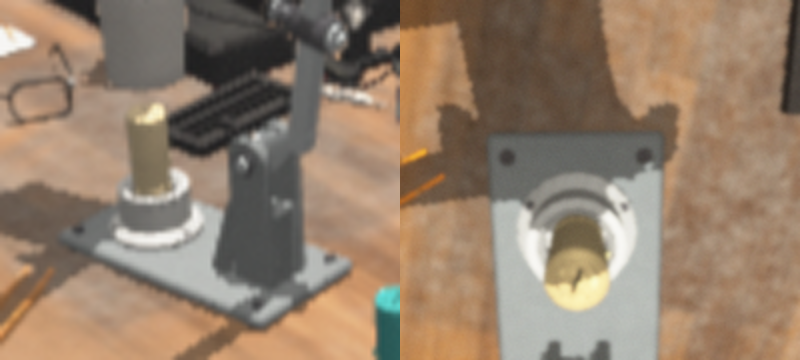

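The cylinder stands upright in the pocket. Next is the handle, which the geometry puts at about (0.485, 0.085, 0.298).

Request:
play_rows(series=[[0.7,[0,0,-0.9],[0,0,-0.6]],[0.7,[0,-0.1,-0.9],[0,0,-0.9]],[0.7,[-0.1,-0.3,-0.9],[0,0,-0.9]],[0.7,[-0.1,-0.35,-0.9],[0,0,-0.9]],[0.7,[-0.1,-0.35,-0.6],[0,0,-0.9]],[0.7,[-0.15,-0.35,0],[0,0,-0.9]],[0.7,[-0.15,-0.35,0],[0,0,-0.9]],[0.7,[-0.2,-0.35,0],[0,0,-0.9]]])

```text
t: 12.45
tool_pos: [0.459, 0.1766, 0.4106]
tool_rot: [-0.64, -3.074, 0.001]
contact_force: [0.1, -0.5, 0.4]
opening: 0.0598
grip_force: 0.0
```

```bash
python3 - <<'E'
from h import *
st()
plan([((.485,.085,.40),101.2,6)])
E
```

```text
t 12.45 p [0.459  0.1766 0.4106] yaw 66.5 tilt 0.07 F [ 0.1 -0.5  0.4] op 0.0598 g 0.0 q [ 0.22 -0.31  1.65  0.    1.8  -0.94]
-> [0.485 0.085 0.4  ] 101.2 max 0.73
[[-0.2, -0.25, 0.04], [-0.0, -0.0, -0.72]]
[[-0.18, -0.26, 0.03], [-0.0, -0.0, -0.72]]
[[-0.15, -0.28, 0.04], [-0.0, -0.0, -0.73]]
[[-0.12, -0.29, 0.03], [-0.0, -0.0, -0.72]]
[[-0.09, -0.31, 0.04], [-0.0, -0.0, -0.73]]
[[-0.05, -0.31, 0.03], [-0.0, -0.01, -0.72]]
```

Request:
play_rows(series=[[0.8,[-0.2,-0.25,0.03],[0,0,-0.72]],[0.8,[-0.18,-0.26,0.03],[0,0,-0.72]],[0.8,[-0.15,-0.28,0.03],[0,0,-0.72]],[0.8,[-0.12,-0.29,0.03],[0,0,-0.72]],[0.8,[-0.09,-0.3,0.03],[0,0,-0.72]],[0.8,[-0.05,-0.31,0.03],[0,0,-0.72]],[0.8,[0,0,0],[0,0,0]]])

```text
t: 13.32
tool_pos: [0.4848, 0.0853, 0.4012]
tool_rot: [0.29, -3.126, -0.0]
contact_force: [0.7, 0.4, -0.1]
opening: 0.068
grip_force: 0.0
```

```bash
python3 - <<'E'
from h import *
import pickle
st();o,im=snap('wrist','w6.png');pickle.dump((o,im),open('w6.pkl','wb'))
ex=np.array([.981,.194,0]);h=np.array([.485,.0855,.298]);print(proj(im,o,[h,h+.048*ex,h-.05*ex]))
plan([((.4845,.0855,.281),101.2,4)])
E
```

```text
t 13.32 p [0.4848 0.0853 0.4012] yaw 100.6 tilt 0.11 F [ 0.7  0.4 -0.1] op 0.068 g 0.0 q [ 0.02 -0.31  1.66  0.    1.79 -1.73]
[[315.35607358 197.15515621]
 [315.90022428 247.20989595]
 [314.71366794 138.18409897]]
-> [0.4845 0.0855 0.281 ] 101.2 max 0.61
[[0.0, -0.0, 0.6], [0.0, -0.0, -0.02]]
[[0.0, -0.0, 0.6], [0.0, -0.0, -0.02]]
[[0.0, -0.0, 0.61], [0.0, -0.01, -0.02]]
[[0.0, -0.01, 0.6], [0.0, -0.0, -0.01]]
```

View pics/w6.png

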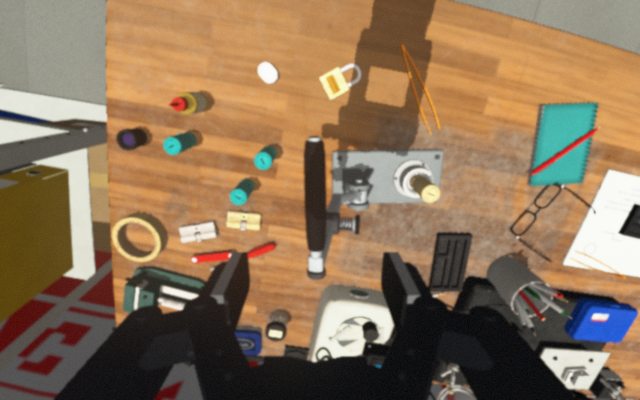

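The black handle runs from (315,140) to (316,250), exactly where projected. I'll descend and grip it.

Request:
play_rows(series=[[0.8,[0,0,0.6],[0,0,-0.02]],[0.8,[0,0,0.6],[0,0,-0.02]],[0.8,[0,0,0.6],[0,0,-0.02]],[0.8,[0,0,0.6],[0,0,-0.02]],[0.5,[0,0,0],[0,0,0]],[0.2,[0,0,0],[0,0,0]],[0.05,[0,0,0],[0,0,0]],[0.05,[0,0,0],[0,0,0]]], force=50)

```text
t: 14.38
tool_pos: [0.4859, 0.0856, 0.2844]
tool_rot: [-0.311, 3.123, -0.002]
contact_force: [-0.2, -2.0, 3.4]
opening: 0.0162
grip_force: 48.9
```

Request:
play_rows(series=[[0.05,[0,0,0],[0,0,0]],[0.05,[0,0,0],[0,0,0]],[0.05,[0,0,0],[0,0,0]]])

```text
t: 14.75
tool_pos: [0.4859, 0.0856, 0.2843]
tool_rot: [-0.311, 3.123, -0.002]
contact_force: [0.3, -2.5, 5.5]
opening: 0.0165
grip_force: 49.1
```

```bash
cat >> h.py <<'E'
def arc(angs,p0,a0,yaw=11.2,rows=6):
    """TCP targets: start TCP p0 at lever a0, then lever angles"""
    y=np.radians(yaw);ey=np.array([-np.sin(y),np.cos(y),0])
    th0=np.arctan2(.192,-.064)
    P=lambda a:.202*(np.cos(th0-a)*ey+np.array([0,0,np.sin(th0-a)]))
    return [np.array(p0)+P(a)-P(a0) for a in angs]
E
python3 - <<'E'
from h import *
st();o=ctrl.get_obs()
A=np.arange(1,9)*.1
plan([(p,101.2,1) for p in arc(A,o['tool_pos'],0)])
E
```

```text
t 14.75 p [0.4859 0.0856 0.2843] yaw 101.4 tilt 0.2 F [ 0.3 -2.5  5.5] op 0.0165 g 49.1 q [ 0.02 -0.3   1.85 -0.    1.59 -1.75]
-> [0.48211724 0.10466894 0.28970354] 101.2 max 0.39
[[-0.0, 0.39, -0.11], [-0.01, 0.02, 0.02]]
-> [0.47825304 0.12418456 0.29315443] 101.2 max 0.4
[[-0.0, 0.4, -0.07], [0.0, 0.0, 0.0]]
-> [0.47434123 0.14394063 0.29460195] 101.2 max 0.4
[[-0.0, 0.4, -0.03], [0.0, 0.0, 0.0]]
-> [0.4704209  0.16373977 0.29403162] 101.2 max 0.4
[[-0.0, 0.4, 0.01], [0.0, 0.0, 0.0]]
-> [0.46653121 0.18338414 0.29144915] 101.2 max 0.4
[[-0.0, 0.4, 0.06], [0.0, 0.0, 0.0]]
-> [0.46271103 0.20267746 0.28688035] 101.2 max 0.4
[[-0.0, 0.4, 0.09], [0.0, 0.0, 0.0]]
-> [0.45899853 0.22142697 0.28037086] 101.2 max 0.38
[[-0.0, 0.38, 0.13], [0.0, 0.0, 0.0]]
-> [0.4554308  0.23944531 0.27198572] 101.2 max 0.37
[[-0.0, 0.37, 0.17], [0.0, 0.0, 0.0]]
```

Request:
play_rows(series=[[0.05,[0,0.2,-0.08],[0,0,0]],[0.05,[0,0.2,-0.06],[0,0,0]],[0.05,[0,0.4,-0.07],[0,0,0]],[0.05,[0,0.4,-0.03],[0,0,0]],[0.05,[0,0.4,0.01],[0,0,0]],[0.05,[0,0.2,0.02],[0,0,0]],[0.05,[0,0,0],[0,0,0]]])

```text
t: 15.62
tool_pos: [0.4676, 0.1751, 0.2931]
tool_rot: [-0.314, 3.124, 0.0]
contact_force: [4.4, -1.0, 2.3]
opening: 0.016
grip_force: 49.1
```

```bash
python3 - <<'E'
from h import *
st();o=ctrl.get_obs()
p0=np.array([.4859,.0856,.2843]);ey=np.array([-.194,.981,0])
d=(o['tool_pos']-p0)@ey;h=o['tool_pos'][2]-p0[2]
print('press y,z',-.064+d,.192+h,'r',np.hypot(-.064+d,.192+h),'lever',np.arctan2(.192,-.064)-np.arctan2(.192+h,-.064+d))
a0=.45
A=np.arange(.1,.81,.1)+a0
plan([(p,101.2,1) for p in arc(A,p0,0)])
E
```

```text
t 15.62 p [0.4676 0.1751 0.2931] yaw 101.5 tilt 0.11 F [ 4.4 -1.   2.3] op 0.016 g 49.1 q [ 0.21 -0.28  1.82  0.    1.6  -1.56]
press y,z 0.027367693361932455 0.20079781649306083 r 0.20265427147813514 lever 0.45721066419619905
-> [0.46461481 0.19309807 0.2894269 ] 101.2 max 0.36
[[-0.01, 0.36, 0.07], [0.0, 0.01, 0.03]]
-> [0.46084376 0.21214328 0.28388082] 101.2 max 0.39
[[-0.0, 0.39, 0.11], [0.0, 0.0, 0.0]]
-> [0.45719909 0.23055021 0.27642418] 101.2 max 0.38
[[-0.0, 0.38, 0.15], [0.0, 0.0, 0.0]]
-> [0.45371722 0.24813494 0.2671315 ] 101.2 max 0.36
[[-0.0, 0.36, 0.19], [0.0, 0.0, 0.0]]
-> [0.45043294 0.26472176 0.25609561] 101.2 max 0.33
[[-0.0, 0.33, 0.22], [0.0, 0.0, 0.0]]
-> [0.44737906 0.28014496 0.24342679] 101.2 max 0.32
[[-0.0, 0.32, 0.25], [0.0, 0.0, 0.0]]
-> [0.44458611 0.29425041 0.22925161] 101.2 max 0.29
[[-0.0, 0.29, 0.29], [0.0, 0.0, 0.0]]
-> [0.44208198 0.30689719 0.21371172] 101.2 max 0.31
[[-0.0, 0.25, 0.31], [0.0, 0.0, 0.0]]
```

Request:
play_rows(series=[[0.05,[0,0.36,0.07],[0,0,0]],[0.05,[0,0.39,0.11],[0,0,0]],[0.05,[0,0.38,0.15],[0,0,0]],[0.05,[0,0.36,0.19],[0,0,0]],[0.05,[0,0.33,0.22],[0,0,0]],[0.05,[0,0.32,0.25],[0,0,0]],[0.05,[0,0.29,0.29],[0,0,0]],[0.05,[0,0,0],[0,0,0]]])

```text
t: 16.62
tool_pos: [0.4432, 0.2955, 0.2283]
tool_rot: [-0.314, 3.124, 0.004]
contact_force: [4.8, 2.7, 4.2]
opening: 0.0163
grip_force: 49.4
```

```bash
cat >> h.py <<'E'
def lev():
    o=ctrl.get_obs();p0=np.array([.4859,.0856,.2843]);ey=np.array([-.194,.981,0])
    d=(o['tool_pos']-p0)@ey;h=o['tool_pos'][2]-p0[2]
    print('r',np.hypot(-.064+d,.192+h).round(4),'lever',(np.arctan2(.192,-.064)-np.arctan2(.192+h,-.064+d)).round(4),'y,z',d-.064,.192+h,'dx',(o['tool_pos']-p0)@[.981,.194,0])
E
python3 - <<'E'
from h import *
st();lev()
A=[1.25,1.35,1.45,1.54,1.6,1.64,1.68]
plan([(p,101.2,1) for p in arc(A,[.4859,.0856,.2843],0)])
E
```

```text
t 16.62 p [0.4432 0.2955 0.2283] yaw 101.5 tilt 0.18 F [4.8 2.7 4.2] op 0.0163 g 49.4 q [ 0.45 -0.17  1.83  0.    1.48 -1.32]
r 0.2026 lever 1.1568 y,z 0.15020685751923293 0.135993609675165 dx -0.0011615692930856143
-> [0.44208198 0.30689719 0.21371172] 101.2 max 0.29
[[-0.02, 0.23, 0.29], [0.02, 0.01, 0.04]]
-> [0.43989169 0.31795894 0.19696237] 101.2 max 0.34
[[-0.0, 0.22, 0.34], [-0.0, 0.0, -0.0]]
-> [0.43803714 0.32732512 0.17917093] 101.2 max 0.35
[[-0.0, 0.19, 0.35], [-0.0, 0.0, -0.0]]
-> [0.43667047 0.33422727 0.16241438] 101.2 max 0.34
[[-0.0, 0.14, 0.34], [-0.0, 0.0, -0.0]]
-> [0.43592437 0.33799538 0.15092112] 101.2 max 0.23
[[-0.0, 0.08, 0.23], [-0.0, 0.0, -0.0]]
-> [0.43550193 0.34012883 0.14313989] 101.2 max 0.15
[[-0.0, 0.04, 0.15], [-0.0, 0.0, -0.0]]
-> [0.43514028 0.34195533 0.1352779 ] 101.2 max 0.16
[[-0.0, 0.04, 0.16], [-0.0, 0.0, -0.0]]
```

Request:
play_rows(series=[[0.05,[0,0.23,0.29],[0,0,0]],[0.05,[0,0.22,0.34],[0,0,0]],[0.05,[0,0.19,0.35],[0,0,0]],[0.05,[0,0.14,0.34],[0,0,0]],[0.05,[0,0.08,0.23],[0,0,0]],[0.05,[0,0.04,0.15],[0,0,0]],[0.05,[0,0,0],[0,0,0]],[0.05,[0,0,0],[0,0,0]]])

```text
t: 17.62
tool_pos: [0.4342, 0.34, 0.1445]
tool_rot: [-0.313, 3.125, 0.008]
contact_force: [2.3, 6.0, 5.6]
opening: 0.0162
grip_force: 49.6
```

```bash
python3 - <<'E'
from h import *
st();lev()
plan([(p,101.3,1) for p in arc([1.665,1.69,1.715,1.745],[.4859,.0856,.2843],0)])
E
```

```text
t 17.62 p [0.4342 0.34   0.1445] yaw 101.4 tilt 0.31 F [2.3 6.  5.6] op 0.0162 g 49.6 q [ 0.53 -0.06  1.87  0.    1.32 -1.24]
r 0.2025 lever 1.632 y,z 0.19564046101552396 0.052155369830373 dx -0.0013332723102460174
-> [0.43526874 0.34130656 0.13823481] 101.3 max 0.12
[[-0.03, 0.02, 0.12], [0.04, 0.01, 0.02]]
-> [0.43505943 0.34236364 0.13330126] 101.3 max 0.1
[[0.0, 0.02, 0.1], [-0.0, 0.0, -0.0]]
-> [0.43487414 0.34329942 0.12834232] 101.3 max 0.1
[[0.0, 0.02, 0.1], [-0.0, 0.0, -0.0]]
-> [0.43468366 0.34426141 0.12236242] 101.3 max 0.12
[[0.0, 0.02, 0.12], [-0.0, 0.0, -0.0]]
```

Request:
play_rows(series=[[0.05,[0,0.02,0.12],[0,0,0]],[0.05,[0,0,0],[0,0,0]]])

```text
t: 17.88
tool_pos: [0.4339, 0.3415, 0.1383]
tool_rot: [-0.313, 3.124, 0.01]
contact_force: [2.4, 8.7, 6.0]
opening: 0.0161
grip_force: 49.6
```

Request:
play_rows(series=[[0.05,[0,0.02,0.1],[0,0,0]],[0.05,[0,0,0],[0,0,0]]])

```text
t: 18.12
tool_pos: [0.4337, 0.3425, 0.1336]
tool_rot: [-0.313, 3.124, 0.01]
contact_force: [2.6, 8.4, 6.1]
opening: 0.0164
grip_force: 49.7
```

Request:
play_rows(series=[[0.05,[0,0.02,0.08],[0,0,0]],[0.05,[0,0,0],[0,0,0]]])

```text
t: 18.38
tool_pos: [0.4336, 0.3432, 0.13]
tool_rot: [-0.313, 3.124, 0.009]
contact_force: [1.9, 6.5, 7.8]
opening: 0.0161
grip_force: 49.8
```

```bash
python3 - <<'E'
from h import *
st();lev()
E
```

```text
t 18.38 p [0.4336 0.3432 0.13  ] yaw 101.4 tilt 0.34 F [1.9 6.5 7.8] op 0.0161 g 49.8 q [ 0.53 -0.04  1.88  0.    1.3  -1.24]
r 0.2024 lever 1.7055 y,z 0.19889896318254108 0.03765123652761154 dx -0.0013220691870283053
```

Request:
play_rows(series=[[0.05,[0,0.02,0.08],[0,0,0]],[0.05,[0,0,0],[0,0,0]],[0.05,[0,0.01,0.08],[0,0,0]],[0.05,[0,0,0],[0,0,0]],[0.05,[0,0,0],[0,0,0]]])

```text
t: 19.0
tool_pos: [0.4334, 0.3445, 0.1228]
tool_rot: [-0.313, 3.125, 0.008]
contact_force: [-0.5, 5.3, 10.2]
opening: 0.0163
grip_force: 50.1
```

```bash
python3 - <<'E'
from h import *
st();lev()
o,im=snap('scene','s9.png')
h=im['color'];print(ctrl.get_obs()['contact_force'])
E
```

```text
t 19.0 p [0.4334 0.3445 0.1228] yaw 101.4 tilt 0.3 F [-0.5  5.3 10.2] op 0.0163 g 50.1 q [ 0.54 -0.03  1.88  0.    1.28 -1.24]
r 0.2025 lever 1.7415 y,z 0.20016298156555973 0.03047215180594437 dx -0.001282072812371047
[-0.46290404  5.89580687 10.84365731]
```

Request:
play_rows(series=[[0.05,[0,0,0],[0,0,0]],[0.05,[0,0,0],[0,0,0]],[0.05,[0,0,0],[0,0,0]],[0.05,[0,0,0],[0,0,0]]])

```text
t: 19.55
tool_pos: [0.4334, 0.3445, 0.1228]
tool_rot: [-0.313, 3.125, 0.008]
contact_force: [0.2, 4.5, 10.2]
opening: 0.016
grip_force: 50.1
```

```bash
python3 - <<'E'
from h import *
lev()
print(ctrl.finish_job())
E
```

```text
r 0.2025 lever 1.7416 y,z 0.20014744942194274 0.030451776210841358 dx -0.0013070577593259742
the job is handed in; nothing more can be done
None
```

I handed the job in at about 19.6 s, and no pass or fail came back: the cylinder stands in the press pocket, let go, and the gripper still holds the handle at lever about 1.74 rad, with the foot squeezed an estimated 5 to 6 mm.

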